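# Seal the vacuum bean box

### The job

The coffee bean box has just been pumped out: shut its vent first by turning the black wing knob on the lid clockwise until it clicks over to the orange mark, and only then press the orange cap from the saucer down over the steel pump port until it snaps home. Keep pressing after the snap: you finish while holding, with the gripper still on the cap and pushing it firmly down onto its rubber seal (about 10 N), and the crockery and other things around left where they stand.

Things in the scene. Friction and masses are not known exactly. Their poses are not given: they have to be found in the camera images.
- vacuum_box: Rectangular vacuum storage box, fixed to the worktop: brushed steel body, white lid with a flat top. 154 (its x) x 234 (its y) mm, lid top 107 mm above the worktop. Origin: centre of its underside; z up. The knob stands on the lid at y = +55 mm, the pump port at y = -55 mm.
- valve_grip (a point): On the knob's axis, 33 mm above the lid (140 mm above the worktop): a good TCP point. The knob: black disc, radius 24 mm, its top 12 mm above the lid, with an upright wing 48 mm long, 12 mm thick, up to 40 mm above the lid. The point's x axis lies along the wing and turns with it (white pointer line at its -x end); z up, the turning axis.
- valve (a joint): Angle of the knob in rad, growing clockwise seen from above, 0 to 1.2. An over-centre spring holds it against its stop at 0 (open, pointer at the black-and-white mark) and resists turning with up to 0.15 N m until 0.6; past that the knob snaps by itself on to its other stop at 1.2 (closed, pointer at the orange mark) and stays.
- port (a point): Foot of the pump port on the lid: centre of the top of its aluminium flange, 111 mm above the worktop; z up along its axis. On it a steel stud of 10 mm radius, tapering from 18 mm height to a 6 mm radius tip at 24 mm, with four brass spring balls round it at 14 mm height (13 mm radius over the balls; they yield inward).
- seal: Soft black rubber ring round the stud, radius 20.5 mm, its top 6 mm above the flange; yields 4 mm downward at about 2.5 N/mm (2 N at first touch, 12 N fully squeezed). Origin at the port point's place, on the flange.
- cap: Orange ribbed round cap standing upright on the saucer: 43 mm diameter over the ribs (41 mm body), 28 mm high, 35 g, open below (26 mm mouth narrowing to a 22 mm lip, 24.5 mm deep), closed flat top. Origin: centre of its open underside; z up. Any yaw fits the port. Held 7 mm or more above its underside, the fingertips stay clear of the lid.
- cap_top (a point): Centre of the cap's flat top, 28 mm above its underside. Lowered over the stud, the cap meets the balls with its underside 15 mm above the flange; pushing it on takes up to about 10 to 14 N until about 11 mm, then the resistance drops, even pulls, and it snaps down to the seal, underside 6 mm above the flange; pressing on squeezes the seal.
- saucer: White plate, diameter 164 mm, rim 19 mm high, flat middle 8 mm above the worktop; the cap stands on it within 15 mm of its centre. Loose. Origin: centre of its underside.
- vacuum_pump: White and black hand pump standing upright behind the work, 48 mm diameter, 168 mm high; not needed, leave it. Origin: centre of its underside.
- service_bell: Counter bell, chrome dome on a black foot, 73 mm diameter, 58 mm high; leave it. Origin: centre of its underside.
- mug_a: Navy mug, 81 mm high, at the back left; leave it. Origin: in its underside.
- mug_b: Navy mug, 81 mm high, at the right; leave it. Origin: in its underside.
- candy_bowl: White bowl of sweets, 110 mm diameter, 55 mm high, at the right; leave it. Origin: centre of its underside.
- toothpick_glass: Small faceted glass of toothpicks, 61 mm diameter, 72 mm high, at the right; leave it. Origin: centre of its underside.

How it is judged:
On the way, in this order (a step that is already met when the one before it is completed fails the run):
1. the vent knob has clicked over to closed (value of joint valve above 1.05 rad), for 0.2 s.
2. the cap has snapped onto the pump port (z of cap in the frame of port below 0.0072 m and horizontal distance between cap and port below 0.003 m and angle between cap's own z axis and vertical below 0.12 rad), for 0.1 s.
At the end, for the whole second after the job is handed in: Ends while holding: knob at closed (over 1.05 rad); cap snapped on the port (underside under 7.2 mm above the flange, within 3 mm of the axis, tilt under 0.12 rad); fingers on the cap, pressing it on the rubber seal with more than 5 N through the last second (all of step 2 and value of joint valve above 1.05 rad and contact force between cap and seal above 5 N and contact force between the fingers and cap above 2 N); the arm keeps its last pose, push and grip.
It fails at once if something that stands around was knocked aside (more than 3 cm) (distance of any of service_bell, mug_a, mug_b, candy_bowl, toothpick_glass, vacuum_pump from where it was at the start of the episode above 0.03 m or distance of saucer from where it was at the start of the episode above 0.05 m).
It also fails if it takes over 58 s, if anything falls off the work surface, if the arm or the gripper's body presses on something with over 40 N, if the wrist force passes 120 N, or if a joint passes its speed limit or range.

### The arm

A 6-joint arm with a two-finger parallel gripper is mounted at the origin on a cart in front of the work surface, level with it; the furniture and walls round the work are solid. World frame = base frame: x ahead of the robot, y to its left, z up, the work surface at z = 0. Lengths are in m, angles in rad, forces in N, time in s.
With the tool pointing down it reaches from about 0.325 to 0.75 m from the base axis. Payload 7.6 kg.
Tool frame: the origin (TCP) lies between the finger pads, 19 mm behind the fingertips; this is the grasp point; z points along the fingers, y is the line along which they close (so a half turn about z gives the same grasp; the last joint's range is limited). The gripper opens to 85 mm and grips with 20 to 120 N. Pads are 22 mm wide; open, the fingers measure 114 mm over their backs; the gripper's body (76 mm by 85 mm) begins 54 mm behind the grasp point. The pads swing forward as they close: fully open they stand 13 mm farther back than shut.
Start: joints at [-1.357, 0.052, 1.401, -0, 1.689, -0.07], TCP at [0.147, -0.504, 0.25] pointing down, gripper open.
Joint ranges: [-2.9, 2.9], [-0.91, 2.17], [0.12, 2.37], [-1.06, 4.2], [0.26, 2.73], [-2.93, 2.93]. Speed limits (rad/s): [2.57, 2.57, 3.01, 3.14, 3.14, 3.14].

### API

Orientations are given as a unit quaternion [w, x, y, z].
In Python, from station import manip, readout, kinematics, get_image, get_calibration gives the robot as it stands (manip), with the cameras as plain functions, the readings (readout) and the kinematics (kinematics). Calls block until the motion is done:
- manip.goto(position, orientation): joint-space move of the TCP to a pose.
- manip.move_straight(position, rot=None, velocity=0.15): straight line of the TCP; rot=None keeps the orientation; velocity is the mean speed in m/s.
- manip.goto_joints(angles): joint-space move.
- manip.command_gripper(opening, squeeze=None): finger opening in m; squeeze is the grip in N (None keeps the last); returns when the fingers have stopped.
- manip.pause(seconds).
- kinematics.ik(position, orientation): joint angles nearest the present ones, or None.
- readout.read_state(): the state.
- get_image(name): name is "side" or "top" or "wrist"; returns the picture (480x640x3 uint8, blue, green, red); there is no depth.
- get_calibration(name): a dict with "camera_matrix" (3x3 intrinsics, pixels), "camera_from_world" (4x4, takes a point from world to camera coordinates). Camera axes: x right, y up, looking along -z (the intrinsics and any distortion apply to the point x, -y, -z); pixel columns grow to the right and rows downward; lengths in m; the calibration is good to about 2 mm. A picture is of the moment at which its call begins: read the wrist's pose just before it. get_calibration takes no time and is no camera call; for the wrist camera it gives the pose at the moment of the call.
A pose or a line that the arm cannot do raises manip.Unreachable and nothing moves.
- manip.close_job(): hands the job in; it is judged then, once.
The state is a dict: "time_s": time; "q": joint angles; "joint_vel": joint speeds; "tau": joint torques, N m; "ee_pos": TCP position; "orientation": TCP orientation; "contact_force": force on the tool from outside, world axes, zero at the start; "wrist_torque": the same for the moment, N m; "gripper_width": finger opening in m; "grip_force": force on a finger pad.
Only numpy, scipy, OpenCV 4.12 (cv2) and the standard library are available. Lean on these libraries where they do the work, as an engineer would, in place of code of your own. Each camera call takes 0.05 s, during which the arm holds its last target. There are 200 camera calls.

## Working session

There is one attempt and no reset: what is moved stays moved. The work goes in short steps, each a Python script; the robot and the scene stay as the last script left them, time stands still between calls to the robot, and variables do not carry over. Pictures are saved under pics/ and viewed, at most 10 in all, crops included, and the job is handed in when it is done.

```bash
mkdir -p pics; cat > h.py <<'E'
import numpy as np, cv2
from station import manip, readout, kinematics, get_image, get_calibration
def snap(n,f):
    c=get_calibration(n); im=get_image(n); cv2.imwrite(f'pics/{f}.png',im)
    np.savez(f'pics/{f}.npz',K=c["camera_matrix"],T=c["camera_from_world"],d=np.array(c.get("distortion",[0]*5),float).ravel() if True else 0)
    return im,c
def ray(f,uv):
    z=np.load(f'pics/{f}.npz');K,T=z['K'],z['T']
    v=np.linalg.inv(K)@[uv[0],uv[1],1]; v=np.array([v[0],-v[1],-v[2]*1.0])
    R=T[:3,:3]; o=-R.T@T[:3,3]; v=R.T@v; return o,v/np.linalg.norm(v)
def proj(f,p):
    z=np.load(f'pics/{f}.npz');q=z['T']@[*p,1]; u=z['K']@[q[0],-q[1],-q[2]]; return u[:2]/u[2]
def tri(obs):
    A=np.zeros((3,3));b=np.zeros(3)
    for f,uv in obs:
        o,v=ray(f,uv);P=np.eye(3)-np.outer(v,v);A+=P;b+=P@o
    x=np.linalg.solve(A,b); return x,[np.round(proj(f,x)-uv,1) for f,uv in obs]
def onz(f,uv,h):
    o,v=ray(f,uv); return o+v*(h-o[2])/v[2]
E
python3 - <<'E'
from h import *
for n in("top","side"):
    im,c=snap(n,n+"0"); print(c.keys(),c["camera_matrix"].tolist(),np.round(c["camera_from_world"],3).tolist())
s=readout.read_state();print(s["time_s"],s["orientation"],s["contact_force"])
E
```

```text
dict_keys(['camera_matrix', 'camera_from_world']) [[514.5868730022445, 0.0, 322.5467578044823], [0.0, 514.5868730022445, 233.4383607756125], [0.0, 0.0, 1.0]] [[0.024, -1.0, -0.011, -0.151], [0.985, 0.021, 0.169, -0.593], [-0.169, -0.015, 0.986, -1.327], [0.0, 0.0, 0.0, 1.0]]
dict_keys(['camera_matrix', 'camera_from_world']) [[469.252274910152, 0.0, 320.29793749821005], [0.0, 469.252274910152, 239.4446663813184], [0.0, 0.0, 1.0]] [[-0.996, -0.085, 0.021, 0.581], [0.064, -0.532, 0.844, -0.215], [-0.061, 0.842, 0.535, -1.087], [0.0, 0.0, 0.0, 1.0]]
0.1 [-6.63353279e-04  9.89947653e-01  1.41432673e-01 -6.19276466e-05] [-0.14101154 -0.1063077  -0.54204885]
```

View pics/top0.png

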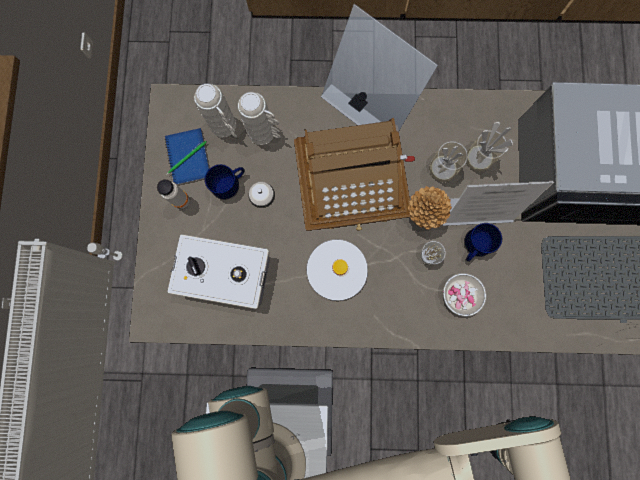

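View pics/side0.png

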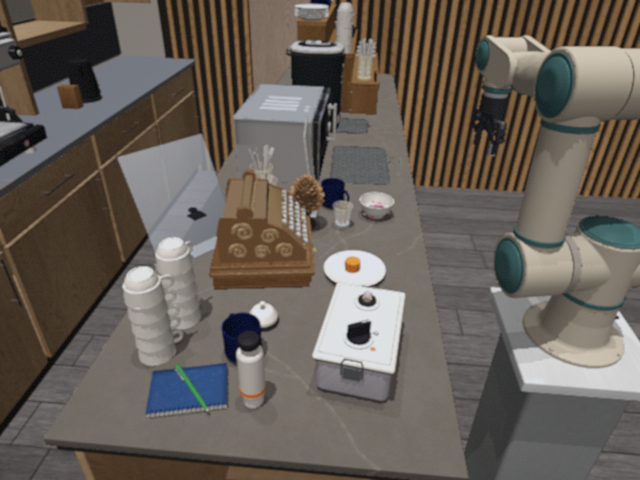

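The top view shows the knob near (196,266), the port at (238,273) and the cap at (340,267). The side view shows the cap at (352,265), the port at (367,298) and the knob at (358,332).

```bash
python3 - <<'E'
from h import *
for n,a,b in [("knob",(196,266),(358,330)),("port",(238,273),(367,297)),("cap",(340,267),(352,262))]:
    print(n,*tri([("top0",a),("side0",b)]))
for n,a,h in [("knob",(196,266),.13),("port",(238,273),.13),("cap",(340,267),.036)]: print(n,onz("top0",a,h))
c=get_calibration("wrist");s=readout.read_state()
T=np.linalg.inv(c["camera_from_world"]);print(np.round(T,3).tolist(),c["camera_matrix"].tolist())
p=np.array([.41,.03,.36])
for yaw in (0,np.pi/2,-np.pi/2,np.pi):
    q=[0,np.cos(yaw/2),np.sin(yaw/2),0]; print(yaw,kinematics.ik([.5,.2,.36],q),kinematics.ik([.5,.0,.36],q))
E
```

```text
knob [0.49614181 0.17684734 0.12205074] [array([ 0.1, -0.7]), array([0.9, 0.2])]
port [0.4799918  0.07089298 0.11894861] [array([ 0. , -0.2]), array([0.3, 0.1])]
cap [ 0.51220987 -0.18677308  0.02622339] [array([ 0.1, -0.8]), array([0.8, 0.2])]
knob [0.49353765 0.1749335  0.13      ]
port [0.4784323  0.06898124 0.13      ]
cap [ 0.50908575 -0.18639033  0.036     ]
[[0.28, 0.909, 0.309, 0.228], [-0.96, 0.265, 0.089, -0.481], [-0.001, -0.322, 0.947, 0.372], [0.0, 0.0, 0.0, 1.0]] [[401.342849615836, 0.0, 318.85684756204137], [0.0, 401.342849615836, 239.75887712417068], [0.0, 0.0, 1.0]]
0 [ 3.11931063e-01  9.58290903e-02  1.13765653e+00 -4.44089210e-16
  1.90810703e+00  1.88272739e+00] [-7.38671559e-02 -1.42983295e-02  1.25092755e+00 -4.44089210e-16
  1.90496344e+00  1.49692917e+00]
1.5707963267948966 [ 3.11931063e-01  9.58290903e-02  1.13765653e+00 -4.44089210e-16
  1.90810703e+00  3.11931063e-01] [-7.38671559e-02 -1.42983295e-02  1.25092755e+00 -4.44089210e-16
  1.90496344e+00 -7.38671559e-02]
-1.5707963267948966 [ 3.11931063e-01  9.58290903e-02  1.13765653e+00 -4.44089210e-16
  1.90810703e+00 -2.82966159e+00] None
3.141592653589793 [ 3.11931063e-01  9.58290903e-02  1.13765653e+00 -4.44089210e-16
  1.90810703e+00 -1.25886526e+00] [-7.38671559e-02 -1.42983295e-02  1.25092755e+00 -4.44089210e-16
  1.90496344e+00 -1.64466348e+00]
```

```bash
cat >> h.py <<'E'
def Q(a): return [0,np.cos(a/2),np.sin(a/2),0]
E
python3 - <<'E'
from h import *
h=np.pi/2
manip.goto([.49,-.187,.27],Q(h)); snap("wrist","c1")
manip.goto([.51,-.187,.27],Q(0.1)); snap("wrist","c2")
manip.goto([.487,.12,.34],Q(0.1)); snap("wrist","b2")
manip.goto([.487,.12,.34],Q(h)); snap("wrist","b1")
print(readout.read_state()["time_s"])
ims=[cv2.imread(f"pics/{n}.png") for n in("b1","b2","c1","c2")]
for n,i in zip(("b1","b2","c1","c2"),ims):
    pass
g=cv2.resize(np.vstack([np.hstack(ims[:2]),np.hstack(ims[2:])]),(800,600),interpolation=cv2.INTER_AREA);cv2.imwrite("pics/m1.png",g)
for n in("b1","b2"): print([proj(n,p).round(0) for p in([.494,.175,.14],[.479,.07,.13])])
for n in("c1","c2"): print([proj(n,p).round(0) for p in([.509,-.187,.036],)])
E
```

```text
5.8583
[array([326., 140.]), array([308., 260.])]
[array([251., 196.]), array([374., 222.])]
[array([339., 198.])]
[array([318., 202.])]
```

View pics/m1.png

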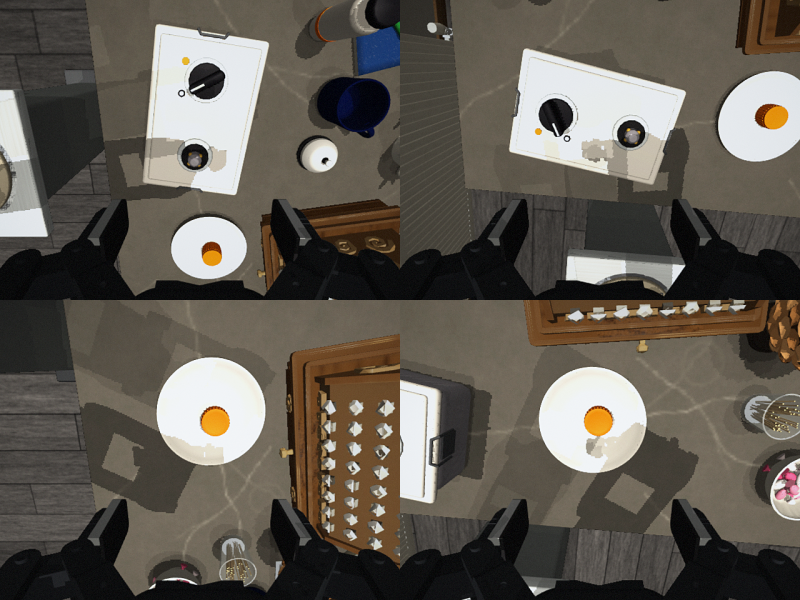

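The mosaic (half-scale) shows the knob and port in b1/b2 (top) and the cap in c1/c2 (bottom). Next I'll enlarge crops of each.

```bash
python3 - <<'E'
import cv2,numpy as np
def crop(n,cx,cy,w,h,s):
    i=cv2.imread(f"pics/{n}.png"); x0,y0=cx-w//2,cy-h//2
    c=cv2.resize(i[y0:y0+h,x0:x0+w],None,fx=s,fy=s,interpolation=cv2.INTER_CUBIC)
    for x in range(-(-x0//10)*10,x0+w,10):
        X=(x-x0)*s; L=10 if x%50 else 25; cv2.line(c,(X,0),(X,L),(0,0,255),1); cv2.putText(c,str(x),(X+1,34),0,.35,(0,0,255)) if x%20==0 else 0
    for y in range(-(-y0//10)*10,y0+h,10):
        Y=(y-y0)*s; cv2.line(c,(0,Y),(10,Y),(0,0,255),1); cv2.putText(c,str(y),(12,Y+4),0,.35,(0,0,255)) if y%20==0 else 0
    return c
A=np.vstack([np.hstack([crop("b1",325,165,100,75,4),crop("b2",253,238,100,75,4)]),
 np.hstack([crop("b1",312,250+60-2,100,75,4),crop("b2",462,264,100,75,4)])])
# b2 offsets: pixel = (mosaic-400)*1.6
A=None
k=1.6
P=[("b1",206*k,80*k),("b2",156*k,116*k),("b1",195*k,156*k),("b2",231*k,132*k)]
cs=[crop(n,int(x),int(y),100,75,4) for n,x,y in P]
cv2.imwrite("pics/z1.png",np.vstack([np.hstack(cs[:2]),np.hstack(cs[2:])]))
cs=[crop("c1",int(215*k),int(121*k),100,75,4),crop("c2",int(199*k),int(121*k),100,75,4)]
cv2.imwrite("pics/z2.png",np.hstack(cs))
E
```

```text
(no output)
```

View pics/z1.png

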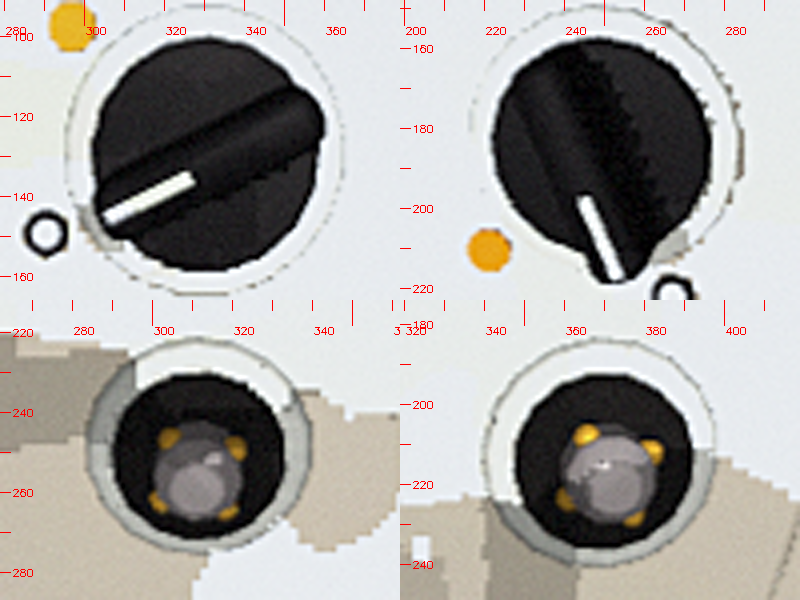

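View pics/z2.png

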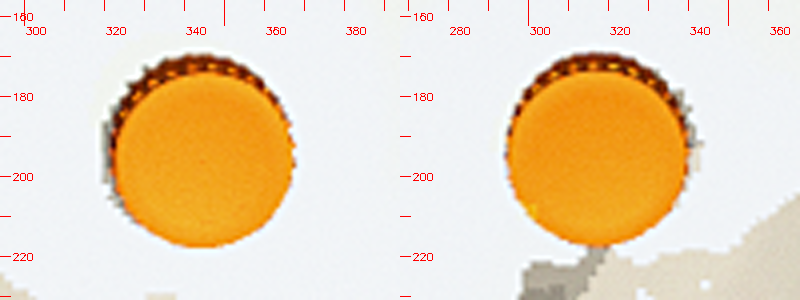

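c1/c2 give the cap-top centre at about (344,195) and (317,195). b1/b2 give the stud tip at about (311,259) and (375,221), and the knob with its pointer at the black-and-white mark.

```bash
python3 - <<'E'
from h import *
O={"kb1":("b1",279,91),"kb2":("b2",199,148),"pb1":("b1",262,212),"pb2":("b2",319,174),"c1":("c1",294,156),"c2":("c2",268,156)}
def px(k,X,Y): n,x,y=O[k]; return n,(x+(X+.5)/4-.5,y+(Y+.5)/4-.5)
def t(name,*o): print(name,*tri([px(*a) for a in o]))
t("ptr out",("kb1",107,218),("kb2",217,277))
t("ptr in",("kb1",193,178),("kb2",183,198))
t("disc",("kb1",205,154.5),("kb2",202,150))
t("stud tip",("pb1",197,188),("pb2",226,188))
t("ring",("pb1",199,156),("pb2",203.5,161))
t("flange",("pb1",199,145.5),("pb2",199,152.5))
t("orange mark",("kb1",72,27),("kb2",89,249))
t("cap",("c1",203,159),("c2",198,158))
for k,X,Y,h in [("pb1",197,188,.135),("pb2",226,188,.135),("pb1",199,156,.117),("pb2",203.5,161,.117),("c1",203,159,.036),("c2",198,158,.036),("kb1",205,154.5,.115),("kb2",202,150,.115)]:
    print(k,onz(*px(k,X,Y),h))
E
```

```text
ptr out [0.47833288 0.17173546 0.14653505] [array([ 0.1, -0.1]), array([0.1, 0.1])]
ptr in [0.49468835 0.17915324 0.14831751] [array([-0.1,  0.1]), array([-0.1, -0.1])]
disc [0.49770797 0.18123205 0.11434364] [array([-0.3,  0.3]), array([-0.3, -0.3])]
stud tip [0.48075052 0.06958433 0.12808636] [array([-0.7,  0.8]), array([-0.7, -0.8])]
ring [0.48152921 0.07206792 0.11214592] [array([-0.,  0.]), array([-0., -0.])]
flange [0.4814929  0.07215085 0.10494199] [array([ 0.1, -0.1]), array([0.1, 0.1])]
orange mark [0.47018212 0.2069302  0.10598229] [array([ 0.1, -0.1]), array([0.1, 0.1])]
cap [ 0.51447107 -0.18557549  0.03148439] [array([-0.1,  0.2]), array([-0.2, -0.1])]
pb1 [0.48148885 0.0730916  0.135     ]
pb2 [0.48197211 0.07007064 0.135     ]
pb1 [0.48163379 0.07388533 0.117     ]
pb2 [0.48276121 0.07281907 0.117     ]
c1 [ 0.51428183 -0.18441467  0.036     ]
c2 [ 0.5153504  -0.18564448  0.036     ]
kb1 [0.49792137 0.18152991 0.115     ]
kb2 [0.49761342 0.18087433 0.115     ]
```

```bash
python3 - <<'E'
from h import *
a=np.radians(25.5); k=np.array([.4977,.1812])
def st(m):
    s=readout.read_state();print(m,round(s["time_s"],2),s["ee_pos"].round(4) if hasattr(s["ee_pos"],'round') else s["ee_pos"],"F",np.round(s["contact_force"],1),"M",np.round(s["wrist_torque"],2),"w",round(s["gripper_width"],4),s["grip_force"]);return s
manip.command_gripper(.05,60)
manip.goto([*k,.22],Q(a)); manip.move_straight([*k,.142],velocity=.1); st("down")
manip.command_gripper(0,50); st("grip")
q=np.array(readout.read_state()["q"]); n=8
print(q.round(3))
for i in range(1,n+1):
    r=q.copy(); r[5]+=1.2*i/n; manip.goto_joints(list(r)); st(i)
snap("wrist","k1")
manip.command_gripper(.05); manip.pause(.1)
manip.move_straight([*k,.24],velocity=.15); 
p=[*k,.34]; manip.move_straight(p,velocity=.2); snap("wrist","k2"); st("up")
E
```

```text
down 8.37 [0.4981 0.1813 0.1429] F [-0.2 -0.2 -0.3] M [-0.06  0.02  0.06] w 0.0503 0.0
grip 8.79 [0.4977 0.1819 0.1427] F [-3.5  3.5  3.6] M [0.61 0.53 0.08] w 0.0109 50.27129530906677
[2.800e-01 1.260e-01 1.539e+00 1.000e-03 1.476e+00 1.405e+00]
1 9.06 [0.4977 0.1818 0.1427] F [-1.3  0.9  1.3] M [0.04 0.17 0.14] w 0.0111 49.904242157936096
2 9.32 [0.4977 0.1816 0.1428] F [-0.7 -0.8  1.6] M [-0.21  0.23  0.08] w 0.0112 49.888842701911926
3 9.59 [0.4977 0.1814 0.1427] F [-1.  -3.1  2.5] M [-0.6   0.26  0.05] w 0.0115 49.93493735790253
4 9.86 [0.4977 0.1813 0.1428] F [-1.3 -5.5  3. ] M [-1.06  0.37 -0.  ] w 0.0113 50.024882555007935
5 10.12 [0.4976 0.1811 0.1427] F [-1.2 -5.9  3.2] M [-1.22  0.42 -0.1 ] w 0.0111 50.07774531841278
6 10.39 [0.4975 0.181  0.1427] F [-1.6 -7.4  3.4] M [-1.32  0.53 -0.13] w 0.0107 50.142173767089844
7 10.66 [0.4975 0.1808 0.1427] F [-2.7 -7.2  3.9] M [-1.49  0.68 -0.13] w 0.011 50.21675169467926
8 10.93 [0.4974 0.1807 0.1427] F [-3.9 -8.7  4.8] M [-1.57  0.73 -0.14] w 0.011 50.31765103340149
up 13.03 [0.4974 0.1811 0.3375] F [-0.4  0.1 -0.5] M [-0.05 -0.03  0.  ] w 0.05 0.0
```

View pics/k2.png

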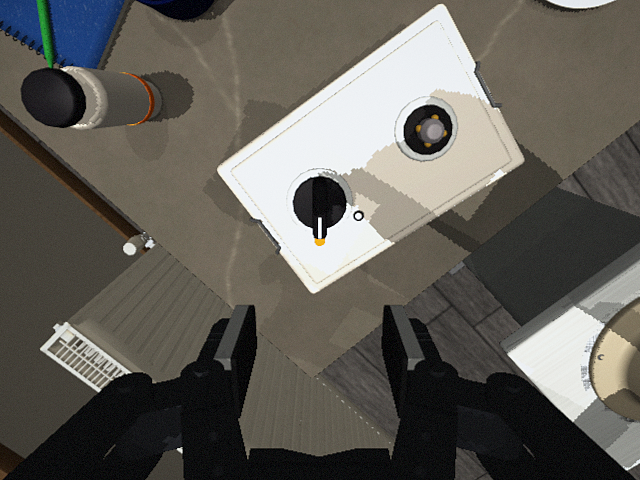

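The knob's white pointer (320,225) now meets the orange mark (320,240), so the vent is shut. The stud tip is at about (431,131).

```bash
cat >> h.py <<'E'
def st(m):
    s=readout.read_state();print(m,round(s["time_s"],2),np.round(s["ee_pos"],4),"F",np.round(s["contact_force"],1),"M",np.round(s["wrist_torque"],2),"w",round(s["gripper_width"],4),np.round(s["grip_force"],1),flush=True);return s
E
python3 - <<'E'
from h import *
print(onz("k2",(428,128.5),.117),onz("k2",(432,131),.135))
print(tri([("b1",(311.4,250.6)),("b2",(369.5,213.9)),("k2",(428,128.5))]))
c=[.5147,-.1853]; pi=np.pi
manip.command_gripper(.07,20)
manip.goto([*c,.15],Q(pi)); manip.move_straight([*c,.033],velocity=.1); st("down")
manip.command_gripper(0,20); st("g1"); manip.command_gripper(.065)
manip.move_straight([*c,.075],velocity=.15)
manip.goto([*c,.075],Q(pi/2)); manip.move_straight([*c,.032],velocity=.1); st("down2")
manip.command_gripper(0,90); st("g2")
manip.move_straight([*c,.2],velocity=.15); st("lift"); snap("wrist","l1"); snap("side","s1")
w=cv2.imread("pics/l1.png");s=cv2.imread("pics/s1.png")
cv2.imwrite("pics/m2.png",cv2.resize(np.hstack([w,cv2.resize(s[140:340,250:450],(480,480))]),(800,343)))
E
```

```text
[0.48269691 0.07186077 0.117     ] [0.4830692  0.07345995 0.135     ]
(array([0.4813779 , 0.07150846, 0.11104558]), [array([-0.2,  0.2]), array([ 0.4, -0.1]), array([-0.5,  0.4])])
down 18.48 [ 0.5152 -0.1855  0.0338] F [ 0.1  0.8 -0.1] M [ 0.01 -0.01  0.05] w 0.0702 0.0
g1 18.86 [ 0.515  -0.1855  0.0337] F [-1.1  0.9  3.9] M [ 0.02  0.18 -0.02] w 0.0405 20.5
down2 21.63 [ 0.5148 -0.1854  0.0322] F [-0.4  0.2 -0.4] M [-0.02 -0.07  0.02] w 0.065 0.0
g2 21.99 [ 0.5155 -0.1857  0.0335] F [-0.5 -0.   6.5] M [ 0.1   0.2  -0.04] w 0.0383 90.9
lift 23.26 [ 0.5143 -0.1851  0.1987] F [-1.1 -0.  -0.6] M [-0.02 -0.03 -0.01] w 0.0384 90.3
```

View pics/m2.png

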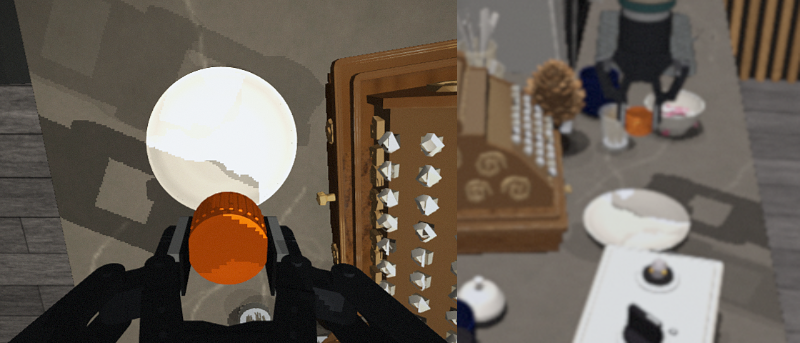

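The cap is held upright and level between the pads: its top is at about (320,347) in the full wrist picture. The saucer hasn't moved. Now moving to the port.

```bash
python3 - <<'E'
from h import *
print("pred cap top",proj("l1",[.5143,-.1851,.2012]))
p=np.array([.4820,.0722]); h=np.pi/2
manip.command_gripper(0,110)
manip.goto([*p,.22],Q(h)); s=st("hover")
tgt=p+(p-np.array(s["ee_pos"])[:2])
manip.move_straight([*tgt,.165],velocity=.1); s=st("above")
print("free Fz ref")
f0=s["contact_force"][2]
z=.165
while z>.150:
    z-=.0015; manip.move_straight([*tgt,z],velocity=.03); s=st(round(z,4))
    if np.hypot(*s["contact_force"][:2])>5 or s["contact_force"][2]>8: break
E
```

```text
pred cap top [315.32907601 352.07402533]
hover 24.59 [0.4823 0.0714 0.2199] F [-0.4  0.  -0.8] M [ 0.   -0.07 -0.01] w 0.038 111.0
above 25.29 [0.4821 0.0728 0.1655] F [ 0.2 -0.6 -0.1] M [-0.01 -0.01 -0.01] w 0.0382 111.0
free Fz ref
0.1635 25.54 [0.4819 0.073  0.164 ] F [ 0.1 -0.6 -1. ] M [0.05 0.   0.03] w 0.0378 111.0
0.162 25.79 [0.4817 0.073  0.162 ] F [ 0.1 -0.1 -0.4] M [0.02 0.03 0.03] w 0.0378 111.0
0.1605 26.04 [0.4817 0.073  0.1603] F [ 1.  -0.3 -0.3] M [-0.07 -0.01  0.04] w 0.038 111.0
0.159 26.29 [0.4817 0.073  0.1588] F [-0.  -0.6 -0.1] M [-0.02 -0.01 -0.  ] w 0.0383 111.0
0.1575 26.54 [0.4817 0.073  0.1574] F [ 0.4 -0.6 -1.2] M [-0.02 -0.   -0.09] w 0.0383 111.0
0.156 26.79 [0.4817 0.073  0.1559] F [ 0.3 -0.2 -0.3] M [-0.01 -0.03 -0.  ] w 0.0383 111.0
0.1545 27.04 [0.4817 0.073  0.1544] F [-0.6  0.  -0.4] M [ 0.05  0.01 -0.01] w 0.0382 111.0
0.153 27.29 [0.4817 0.073  0.1529] F [-0.7  0.4 -0. ] M [ 0.    0.01 -0.05] w 0.0381 111.1
0.1515 27.54 [0.4817 0.0729 0.1521] F [-3.8 -1.2  4.7] M [-0.19  0.67  0.  ] w 0.0382 111.9
0.15 27.79 [0.4814 0.073  0.151 ] F [-6.6 -1.   9.3] M [-0.1   1.29 -0.04] w 0.0379 112.3
```

```bash
python3 - <<'E'
from h import *
s=readout.read_state(); F=np.array(s["contact_force"]); 
t=np.array([.4820,.0722])+np.array([.4820,.0722])-[.4823,.0714]
print(t)
for i in range(6):
    if abs(F[0])<1.2 and abs(F[1])<1.2: break
    t=t+np.clip(F[:2]*1.2e-4,-.0007,.0007); manip.move_straight([*t,.150],velocity=.02); F=np.array(st(t.round(4))["contact_force"])
np.save("t.npy",t)
E
```

```text
[0.4817 0.073 ]
[0.481  0.0729] 28.04 [0.4808 0.0729 0.1508] F [-5.2 -0.3  6.3] M [-0.11  0.88 -0.06] w 0.0382 112.1
[0.4804 0.0729] 28.29 [0.4804 0.0729 0.1507] F [-3.5  0.2  6.2] M [-0.1   0.74 -0.02] w 0.0382 112.0
[0.48   0.0729] 28.54 [0.4802 0.0728 0.1508] F [-1.7 -1.2  5.4] M [-0.18  0.48  0.03] w 0.038 111.9
[0.4798 0.0727] 28.79 [0.4801 0.0727 0.1508] F [-1.5 -0.4  5.2] M [-0.08  0.36 -0.03] w 0.0378 111.8
[0.4796 0.0727] 29.04 [0.48   0.0727 0.1508] F [-0.2 -0.5  4.7] M [-0.13  0.3   0.02] w 0.0382 111.8
```

```bash
python3 - <<'E'
from h import *
t=np.load("t.npy"); z=.150
for i in range(18):
    z-=.001; manip.move_straight([*t,z],velocity=.03); s=st(round(z,4)); F=np.array(s["contact_force"])
    if np.hypot(*F[:2])>12 or F[2]>25: break
    if s["ee_pos"][2]<.1425 and F[2]>9: break
    t=t+np.clip(F[:2]*1e-4,-.0003,.0003)
np.save("t.npy",[*t,z])
E
```

```text
0.149 29.29 [0.4803 0.0727 0.1502] F [-1.3 -0.7  7.3] M [-0.14  0.22  0.06] w 0.0378 112.0
0.148 29.54 [0.4805 0.0727 0.1496] F [-1.  -0.5  8.1] M [-0.06  0.13  0.02] w 0.038 112.3
0.147 29.79 [0.4801 0.0726 0.1482] F [-0.5 -0.2  6. ] M [-0.04  0.12  0.05] w 0.0382 112.2
0.146 30.04 [0.4798 0.0726 0.1464] F [ 1.4 -0.4 -1.9] M [-0.   -0.29  0.  ] w 0.0379 111.3
0.145 30.29 [0.479  0.0725 0.1435] F [ 4.8  0.2 -8.5] M [ 0.09 -0.75 -0.01] w 0.0382 111.2
0.144 30.54 [0.4794 0.0725 0.1431] F [  5.1   0.2 -10.3] M [ 0.06 -0.68  0.  ] w 0.0385 111.3
0.143 30.79 [0.4798 0.0725 0.1429] F [ 0.4 -0.5 -6.3] M [ 0.03 -0.15  0.02] w 0.0379 111.9
0.142 31.04 [0.4801 0.0725 0.1426] F [-1.7  0.7  0.1] M [0.01 0.3  0.04] w 0.0381 112.4
0.141 31.29 [0.4802 0.0726 0.1417] F [-2.1 -0.1  4.7] M [-0.03  0.3  -0.01] w 0.0383 112.6
0.14 31.54 [0.4802 0.0726 0.1408] F [-0.9 -1.   5.8] M [-0.09  0.31 -0.02] w 0.0383 112.8
0.139 31.79 [0.4802 0.0726 0.1402] F [-2.3 -0.6  7.3] M [-0.    0.42  0.02] w 0.0378 113.1
0.138 32.04 [0.4802 0.0726 0.1395] F [-2.2  0.   9.6] M [-0.03  0.43  0.03] w 0.0379 113.4
```

```bash
python3 - <<'E'
from h import *
t=np.load("t.npy"); manip.move_straight([t[0]-.0002,t[1],.1375],velocity=.03); st("a"); manip.pause(.6); st("b")
snap("wrist","e1"); snap("side","e2")
w=cv2.imread("pics/e1.png");s=cv2.imread("pics/e2.png")
cv2.imwrite("pics/m3.png",cv2.resize(np.hstack([w,cv2.resize(s[230:390,290:450],(480,480),interpolation=cv2.INTER_CUBIC)]),(800,343)))
E
```

```text
a 32.29 [0.4802 0.0726 0.1392] F [-2.7 -0.5  9.9] M [ 0.07  0.41 -0.01] w 0.038 113.5
b 32.89 [0.4802 0.0726 0.1392] F [-1.5  0.7 10.4] M [ 0.02  0.37 -0.  ] w 0.0379 113.5
```

View pics/m3.png

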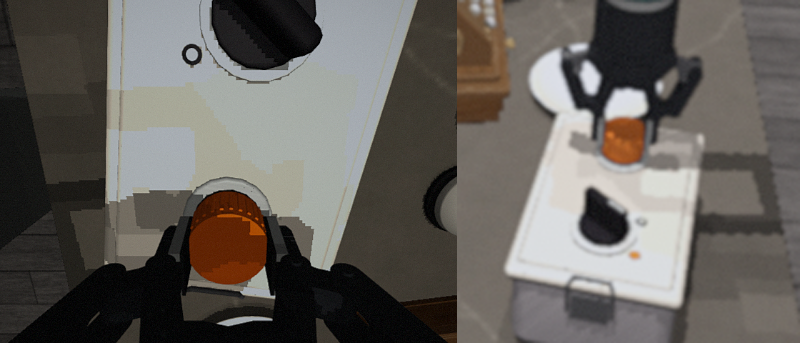

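The cap sits upright and seated in the gripper (wrist view, about (228,245)). The knob is still at closed, and the push is steady at 10.4 N.

```bash
python3 -c "
from station import manip, readout, kinematics, get_image, get_calibration
print(manip.close_job())"
```

```text
the job is handed in; nothing more can be done
None
```

I turned the vent knob to the orange mark, then snapped the cap onto the pump port, and handed the job in with the gripper still on the cap, pressing it down at about 10 N; the hand-in call did not report the verdict.

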